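# Lay the next wood block of a course with an even gap

## Robot

A 6-joint arm with a two-finger parallel gripper is mounted at the origin on the work surface. World frame = base frame: x ahead of the robot, y to its left, z up, the work surface at z = 0. Lengths are in m, angles in rad, forces in N, time in s.
With the tool pointing down it reaches from about 0.3 to 0.875 m from the base axis. Payload 6.4 kg.
Tool frame: the origin (TCP) lies midway between the tips of the shut fingers; the grasp point (between the pads) lies 19 mm behind it; z points along the fingers, y is the direction in which the jaws open and shut (so a half turn about z gives the same grasp; the last joint's range is limited). The gripper opens to 85 mm and grips with 20 to 120 N. Pads are 22 mm wide; open, the fingers measure 114 mm over their backs; the gripper's body (76 mm by 85 mm) begins 54 mm behind the grasp point. The pads swing forward as they close: fully open they stand 13 mm farther back than shut.
Start: joints at [-1.326, 0.181, 1.607, -0, 1.354, -0.206], TCP at [0.251, -0.518, 0.231] pointing down, gripper open.
Joint ranges: [-2.99, 2.99], [-0.89, 2.07], [0.3, 2.58], [-1.14, 4.28], [0, 2.63], [-3.12, 3.12]. Speed limits (rad/s): [2.57, 2.57, 3.01, 3.14, 3.14, 3.14].

## Interface

Orientations are given as a unit quaternion [x, y, z, w].
In Python, from cell import robot, viewer, order gives the robot as it stands.
- The arm moves only by the tool step_arm, never from a script. Its argument "series" is a list of rows, each a list of 3 entries, a list of its own where there are three numbers: the turn, a rotation vector about the tool's x, y, z in units of 8 degrees (1.0 is 8 degrees), then the shift along the tool's x, y, z in units of 50 mm (1.0 is 50 mm), then the finger opening in mm, from 0 to 85.4. In form: [[[rx, ry, rz], [x, y, z], claw], ...]. A call has 1 to 20 rows; each row is the pose to reach, as a shift and turn from the pose commanded when the call began, along the tool's axes at that moment; what a row does not reach only later rows make up. A row lasts 1/10 s, in which the tool goes at most 50 mm and 8.59 degrees, less where a joint would pass 70% of its speed; a pose out of reach is approached as far as the arm can. A call with a gripper value outside its range is refused whole. The fingers move at their own pace and stop on an object; "squeeze" is the grip in N (left out, the last holds). Time passes only in rows, so rows that repeat a pose let the fingers close. It gives the time, the measured TCP pose, the force and the opening at its end, in the units of the state.
- robot.get_obs(): the state, without advancing time (a new reading comes with each control period).
- viewer.capture(name): name is "scene" or "side" or "wrist"; returns a dict with "image" (480x640x3 uint8, blue, green, red), "range_z" (480x640 float32, m along the optical axis (not along the pixel's ray), 0 where there is no reading), "intrinsics" (3x3 intrinsics, pixels), "k1" (the pictures are not rectified: a ray, as slopes to the right and down, at radius r is drawn at 1 + k1 r^2 times it, then the intrinsics apply), "extrinsics" (4x4, takes a point from camera to world coordinates); the wrist camera has in their place "tool_from_camera" (4x4, takes a point from camera to tool coordinates, whose origin is the TCP and whose axes are the flange's). Camera axes: x right, y up, looking along -z (the intrinsics and any distortion apply to the point x, -y, -z); pixel columns grow to the right and rows downward; lengths in m; the calibration is good to about 2 mm. A picture is of the moment at which its call begins: read the wrist's pose just before it.
- order.sign_off(): hands the job in, once; it reports no verdict.
The state is a dict: "time": time; "qpos": joint angles; "joint_velocities": joint speeds; "effort": joint torques, N m; "position": TCP position; "orientation": TCP orientation; "wrist_force": force on the tool from outside, world axes, zero at the start; "ft_torque": the same for the moment, N m; "grip_width": opening from 0.0 (shut) to 1.0 (fully open).
Only numpy, scipy, OpenCV 4.12 (cv2) and the standard library are available. Lean on these libraries where they do the work, as an engineer would, in place of code of your own. Each camera call takes 0.05 s, during which the arm holds its last target.

## Task

Stand the red spacer on the plywood board, flat against the free end of the glued course and centred on it. Then take the loose wood block off the sloping blue rest and lay it flat on the board as the next block of the course: in line with the glued blocks and snug and square against the spacer, so that the joint is one spacer thick. Set things down rather than drop them, let go with the spacer left in the joint, and leave the sanding block, drill and glue bottle where they are.

Things in the scene. Friction and masses are not known exactly. Their poses are not given: they have to be found in the camera images.
- course_end (a point): Fixed plywood board (250 x 110 x 12 mm) with two blocks (70 x 54 x 24 mm high) glued in line, 10 mm apart. The point is the foot of the free end face of the course: mid-width, on the board's top (12 mm above the bench). x points out of that face, the way the course grows; y across the course; z up. Bare board: 95 mm ahead (+x), 55 mm to each side (y).
- spacer_center (a point): Loose red spacer, 40 g, standing on its edge on the bench; the point is its centre, 25 mm above its underside. A bar 10 mm thick (x), 68 long (y), 26 high (z up), with a tab amid its length, 24 long (y) and 10 thick (x), that rises to 50 mm above the underside: higher than the 24 mm blocks, so fingers closing along y can hold the tab above them.
- block_center (a point): Loose wood block, about 70 g, 70 mm long (x), 54 wide (y), 24 thick (z); the point is its centre. It starts lying flat on the rest's bed, sloping 35 degrees: its z is square to the slope, its x points up the slope; a lip holds its low end. At the end it lies level, its x along the course (either way round).
- rack_bed (a point): Fixed rest on which the block starts; the point is the centre of its sloping blue bed, 55 mm above the bench. Axes: x level, z up; the bed rises along +x at 35 degrees. Bed 96 mm long, 40 wide, so the block overhangs it about 7 mm (2 at least) each side; lip at the low end 40 mm wide, 11 mm above the bed. Base plate 140 x 100 x 10 mm.
- sander: Bystander: loose cork sanding block, 90 x 55 x 28 mm (x, y, z); origin at the centre of its underside.
- drill: Bystander: loose grey cordless drill lying on its side, about 167 mm along its x and 175 mm along its y, 60 mm high; origin on the bench under the middle of its motor barrel; the handle and battery reach from there to +y.
- glue: Bystander: white glue bottle, 56 mm across, 130 mm high; origin at the centre of its underside.
Things that resemble listed ones, but are neither listed nor needed, are in the scene too. Of the things like the part that bears spacer_center, leave any that is black; of the rest the smaller one is meant.

How it is judged:
On the way, in this order (a step that is already met when the one before it is completed fails the run):
1. The spacer stands on the board against the end of the course, centred and let go (x of spacer_center in the frame of course_end between 0.0035 and 0.0085 m and y of spacer_center in the frame of course_end between -0.008 and 0.008 m and z of spacer_center in the frame of course_end between 0.022 and 0.028 m and angle between the x axis of spacer_center and the x axis of course_end, either way round below 0.05 rad and angle between the z axis of spacer_center and the z axis of course_end, either way round below 0.06 rad and contact force between the fingers and spacer below 0.05 N), for 0.2 s.
2. The wood block lies on the board, in line and snug against the spacer, let go (x of block_center in the frame of course_end between 0.0435 and 0.047 m and y of block_center in the frame of course_end between -0.004 and 0.004 m and z of block_center in the frame of course_end between 0.0095 and 0.0145 m and angle between the x axis of block_center and the x axis of course_end, either way round below 0.04 rad and angle between the z axis of block_center and the z axis of course_end, either way round below 0.05 rad and contact force between the fingers and block below 0.05 N), for 0.2 s.
At the end, for the whole second after the job is handed in: Spacer upright on the board, within 2 mm of touching the course end, 8 mm of its middle, square to 2.8 deg. Block flat on the board, 8.5 to 12 mm from the course end, within 4 mm of its line, square to 2.3 deg. Both at rest and let go (x of spacer_center in the frame of course_end between 0.0035 and 0.007 m and y of spacer_center in the frame of course_end between -0.008 and 0.008 m and z of spacer_center in the frame of course_end between 0.022 and 0.028 m and angle between the x axis of spacer_center and the x axis of course_end, either way round below 0.05 rad and angle between the z axis of spacer_center and the z axis of course_end, either way round below 0.06 rad and x of block_center in the frame of course_end between 0.0435 and 0.047 m and y of block_center in the frame of course_end between -0.004 and 0.004 m and z of block_center in the frame of course_end between 0.0095 and 0.0145 m and angle between the x axis of block_center and the x axis of course_end, either way round below 0.04 rad and angle between the z axis of block_center and the z axis of course_end, either way round below 0.05 rad and linear speed of each of block, spacer below 0.01 m/s).
It fails at once if the sanding block is disturbed (moved over 25 mm) (distance of sander from where it was at the start of the episode above 0.025 m).
It fails at once if the cordless drill is disturbed (moved over 25 mm) (distance of drill from where it was at the start of the episode above 0.025 m).
It fails at once if the glue bottle is disturbed (moved over 25 mm) (distance of glue from where it was at the start of the episode above 0.025 m).
It fails at once if the block is dropped (falls freely faster than 0.6 m/s) (contact force between the fingers and block below 0.05 N and linear speed of block above 0.6 m/s).
It fails at once if the spacer is dropped (falls freely faster than 0.6 m/s) (contact force between the fingers and spacer below 0.05 N and linear speed of spacer above 0.6 m/s).
It also fails if it takes over 50 s, if anything falls off the work surface, if the arm or the gripper's body presses on something with over 40 N, if the wrist force passes 120 N, or if a joint passes its speed limit or range.

## Working session

There is one attempt and no reset: what is moved stays moved. The work goes in short steps, Python scripts to look and compute and a tool call to move; the robot and the scene stay as the last step left them, time stands still between calls to the robot, and variables do not carry over. Pictures are saved under pics/ and viewed, and the job is handed in when it is done.

Besides the shell and the picture viewer there is one more tool, called after ">>>" by a JSON object that holds its "api" and its "payload". step_arm: Moves the arm, as the interface text tells. Its arguments: {"type":"object","properties":{"series":{"type":"array","items":{"type":"array"}},"squeeze":{"type":"number"}},"required":["series"]}

```bash
ls; mkdir -p pics; cat > h.py <<'E'
import numpy as np, cv2
from cell import robot, viewer, order
from scipy.spatial.transform import Rotation as R
def cloud(c, T):
    K=c["intrinsics"];k1=c["k1"];z=c["range_z"]
    v,u=np.mgrid[0:480,0:640]
    xd=(u-K[0,2])/K[0,0];yd=(v-K[1,2])/K[1,1]
    x,y=xd.copy(),yd.copy()
    for _ in range(10):
        f=1+k1*(x*x+y*y);x=xd/f;y=yd/f
    P=np.stack([x*z,-y*z,-z],-1)
    W=P@T[:3,:3].T+T[:3,3]; W[z==0]=np.nan
    return W
def cap(name,fn):
    o=robot.get_obs()
    c=viewer.capture(name)
    if name=="wrist":
        T=np.eye(4);T[:3,:3]=R.from_quat(o["orientation"]).as_matrix();T[:3,3]=o["position"]
        T=T@np.array(c["tool_from_camera"])
    else: T=np.array(c["extrinsics"])
    c["T"]=T
    W=cloud(c,T); cv2.imwrite(f"pics/{fn}.png",c["image"])
    np.savez(f"pics/{fn}.npz",W=W,img=c["image"],T=T,K=c["intrinsics"],k1=c["k1"])
    return c,W
E
python3 - <<'E'
from h import *
o=robot.get_obs();print(o)
for n in("scene","side","wrist"):
    c,W=cap(n,n+"0");print(n,c["T"].round(3).tolist(),c["k1"],c["intrinsics"])
E
```

```text
pics
{'time': 0.0, 'qpos': array([-1.32628047e+00,  1.81531059e-01,  1.60802475e+00,  2.20818001e-06,
        1.35379644e+00, -2.06290752e-01]), 'joint_velocities': array([ 7.04490759e-04, -9.76448707e-04, -5.15749978e-04, -5.09133455e-05,
       -1.19142251e-03,  1.04821417e-03]), 'effort': array([ 1.44599169e-03, -4.44874156e+01, -3.51332188e+01, -2.07684393e-04,
        9.11073148e-03,  1.23580352e-05]), 'position': array([ 0.25040566, -0.51699085,  0.23038168]), 'orientation': array([ 9.74703724e-01,  2.23499164e-01, -1.57363592e-05, -8.79657248e-04]), 'wrist_force': array([-0.62477698,  1.20985064,  0.20836538]), 'ft_torque': array([-0.01824162,  0.00684574, -0.00319933]), 'grip_width': 1.0029597339437453}
scene [[0.894, -0.302, 0.331, 0.858], [0.448, 0.605, -0.658, -0.531], [-0.002, 0.737, 0.676, 0.623], [0.0, 0.0, 0.0, 1.0]] -0.0786447137396752 [[434.89324022   0.         323.02228337]
 [  0.         434.89324022 233.37049202]
 [  0.           0.           1.        ]]
side [[-0.955, 0.233, -0.185, 0.439], [-0.297, -0.734, 0.61, 0.429], [0.006, 0.638, 0.77, 0.621], [0.0, 0.0, 0.0, 1.0]] -0.017198069304753982 [[450.45625703   0.         318.46519118]
 [  0.         450.45625703 243.41987677]
 [  0.           0.           1.        ]]
wrist [[0.437, 0.862, 0.258, 0.316], [-0.9, 0.419, 0.123, -0.486], [-0.002, -0.286, 0.958, 0.374], [0.0, 0.0, 0.0, 1.0]] -0.02190157463170849 [[356.96973956   0.         323.09000806]
 [  0.         356.96973956 238.32844227]
 [  0.           0.           1.        ]]
```

View pics/scene0.png

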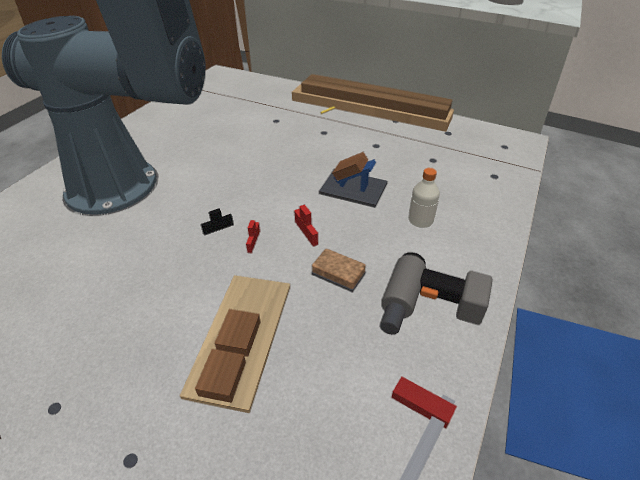

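View pics/side0.png

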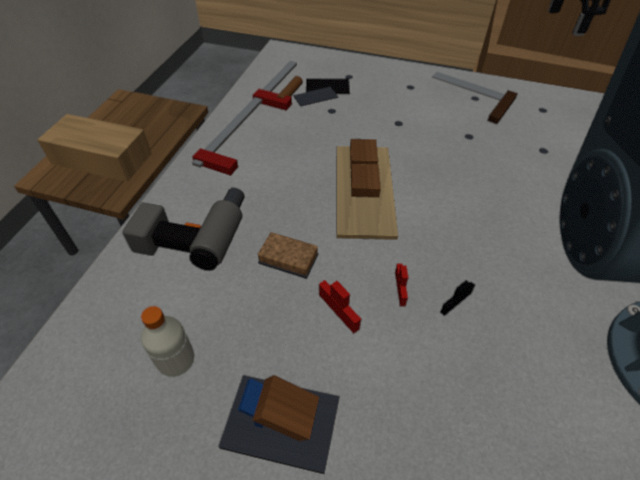

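View pics/wrist0.png

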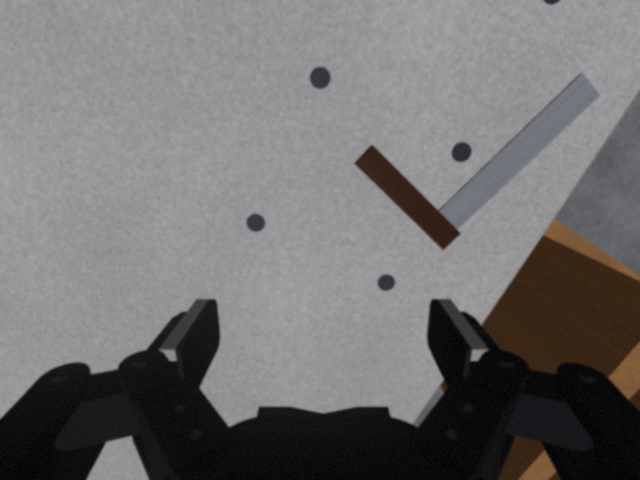

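The scene view shows the board at about (238,340), with its free end near (242,315). The small red spacer is at (253,236) and the larger red one at (307,226). The black one is at (217,222), the block on its rest at (350,168), the cork at (339,268), the drill at (430,290) and the bottle at (424,200). The side view agrees: small spacer (402,284), board (365,200), block (285,407).

```bash
cat > an.py <<'E'
import numpy as np, cv2
def rect(P):
    (c,s,a)=cv2.minAreaRect((P[:,:2]*1000).astype(np.float32)); return np.round(c,1),np.round(s,1),round(a,2)
S={n:np.load(f"pics/{n}0.npz") for n in("scene","side")}
seeds={"scene":dict(board=(270,290),blk1=(238,325),blk2=(220,372),sp=(253,236),big=(307,226),block=(350,165),cork=(339,265),bottle=(424,200),drill=(405,285)),
"side":dict(board=(365,220),blk1=(365,180),blk2=(364,150),sp=(402,284),big=(340,305),block=(285,407),cork=(288,252),bottle=(168,345),drill=(215,230))}
for n in S:
    W=S[n]["W"]
    b=W[(np.abs(W[...,2])<.02)];print(n,"bench med z",np.nanmedian(b[:,2]))
    for k,(u,v) in seeds[n].items(): print(n,k,np.round(W[v,u]*1000,1))
E
python3 an.py
```

```text
scene bench med z -0.0018020356718678743
scene board [ 539.7 -115.1   11.1]
scene blk1 [ 544.5 -218.7   35.2]
scene blk2 [ 568.9 -301.9   34.6]
scene sp [441.  -18.6  24.7]
scene big [528.9  49.6  32.5]
scene block [545.8 223.2  82.7]
scene cork [631.9 -15.6  27. ]
scene bottle [728.2 187.   73.5]
scene drill [764.1 -33.   56. ]
side bench med z 0.001317695271777941
side board [ 520.  -131.    13.9]
side blk1 [ 541.1 -210.6   37.1]
side blk2 [ 563.8 -296.2   38.1]
side sp [429.4   3.2  33.8]
side big [511.4  75.   42.2]
side block [531.8 254.6  76.4]
side cork [624.3  -7.2  28.6]
side bottle [702.  228.3  87.6]
side drill [746.7   6.9  57.8]
```

```bash
cat >> an.py <<'E'
print()
from scipy.spatial import cKDTree
for n in S:
    W=S[n]["W"];I=S[n]["img"].astype(int);dz=-.0018 if n=="scene" else .0013
    P=W.copy();P[...,2]-=dz
    xy=P[...,:2];z=P[...,2]
    def near(x,y,r): return np.hypot(xy[...,0]-x,xy[...,1]-y)<r
    for k,(x,y,r) in dict(blk1=(.543,-.213,.046),blk2=(.566,-.298,.046)).items():
        m=near(x,y,r)&(z>.032)&(z<.042);print(n,k,rect(P[m]),m.sum(),np.median(z[m]))
    m=near(.55,-.22,.16)&(z>.008)&(z<.017);print(n,"board",rect(P[m]),m.sum())
    red=(I[...,2]>100)&(I[...,1]<60)&(I[...,0]<60)
    for k,(x,y) in dict(sp=(.436,-.005),big=(.52,.063)).items():
        m=near(x,y,.05)&red
        Q=P[m];print(n,k,m.sum(),rect(Q),"z",np.percentile(Q[:,2],[2,50,98]).round(4))
        t=Q[Q[:,2]>.040];print("   tab",len(t),rect(t) if len(t)>3 else "")
        t=Q[Q[:,2]<.040];print("   bar",len(t),rect(t) if len(t)>3 else "")
    # block
    m=near(.54,.235,.06)&(z>.02)&(I[...,2]>I[...,0]+25)
    Q=P[m];c=Q.mean(0);
    # top plane via RANSAC-ish
    best=None;rng=np.random.default_rng(0)
    for _ in range(400):
        a=Q[rng.choice(len(Q),3,False)];nn=np.cross(a[1]-a[0],a[2]-a[0]);
        if np.linalg.norm(nn)<1e-9: continue
        nn/=np.linalg.norm(nn)
        if abs(nn[2])<.6: continue
        i=np.abs((Q-a[0])@nn)<.0015
        if best is None or i.sum()>best.sum(): best=i
    T=Q[best];c=T.mean(0);nn=np.linalg.svd(T-c)[2][2];nn*=np.sign(nn[2])
    up=np.array([0,0,1])-nn*nn[2];up/=np.linalg.norm(up);s=np.cross(nn,up)
    L=np.stack([(T-c)@up,(T-c)@s],1)*1000
    r=cv2.minAreaRect(L.astype(np.float32))
    ctr=c+(up*r[0][0]+s*r[0][1])/1000
    print(n,"block",m.sum(),len(T),"n",nn.round(3),"tilt",np.degrees(np.arccos(nn[2])).round(1),"up az",np.degrees(np.arctan2(up[1],up[0])).round(1),"rect",np.round(r[1],1),round(r[2],1),"topctr",ctr.round(4),"ctr",(ctr-.012*nn).round(4))
    m=near(.54,.235,.1)&(z>.004)&(z<.016);print(n,"base",m.sum(),rect(P[m]),np.median(z[m]))
E
python3 an.py|sed -n '/^$/,$p'
```

```text
scene blk1 (array([ 544.9, -222.9]), array([55. , 71.7]), 15.36) 1165 0.03625466285218302
scene blk2 (array([ 565.7, -294. ]), array([56.1, 83.9]), 14.35) 1572 0.03593645847487723
scene board (array([ 543.9, -218.3]), array([111.9, 252.8]), 15.66) 5165
scene sp 111 (array([434.4, -11. ]), array([10.2, 66.9]), 17.72) z [0.0091 0.0269 0.051 ]
   tab 40 (array([434.4, -11.1]), array([10.2, 22.3]), 17.24)
   bar 71 (array([434.8, -10.9]), array([ 9.8, 66.8]), 15.3)
scene big 192 (array([518.9,  61.4]), array([11.5, 89.1]), 54.52) z [0.0096 0.0343 0.0663]
   tab 67 (array([518.5,  61.4]), array([11.1, 31.9]), 53.53)
   bar 125 (array([518.9,  61.4]), array([11.5, 89.1]), 54.52)
scene block 558 204 n [-0.569 -0.044  0.821] tilt 34.8 up az 4.5 rect [68.9 55.6] 1.2 topctr [0.5276 0.2488 0.0728] ctr [0.5345 0.2493 0.0629]
scene base 1244 (array([544.8, 251.3]), array([139.7, 105.4]), 4.24) 0.00964614597345462
side blk1 (array([ 543.2, -222.2]), array([53.8, 72.7]), 16.36) 706 0.03577192281538468
side blk2 (array([ 563.5, -294.9]), array([52.8, 84.3]), 14.53) 616 0.03580223154772707
side board (array([ 541.1, -218. ]), array([109.2, 253.1]), 15.8) 3666
side sp 148 (array([431.4,  -9.2]), array([ 9.1, 66.4]), 17.81) z [0.0241 0.0273 0.0515]
   tab 67 (array([431.1,  -9.6]), array([ 8.7, 24.5]), 14.78)
   bar 81 (array([431.3,  -9.2]), array([ 8.3, 66.4]), 18.39)
side big 362 (array([515.9,  63.4]), array([12.6, 87.8]), 54.73) z [0.0317 0.0347 0.067 ]
   tab 141 (array([516.1,  63.1]), array([12.5, 30.3]), 55.43)
   bar 221 (array([515.9,  63.3]), array([12.4, 87.9]), 54.6)
side block 2772 2041 n [-0.571 -0.055  0.819] tilt 35.0 up az 5.5 rect [53.8 71.4] 89.6 topctr [0.5256 0.2508 0.0719] ctr [0.5325 0.2515 0.0621]
side base 4811 (array([543.1, 252. ]), array([140.6, 100.7]), 4.77) 0.009938213776217588
```

```bash
cat > mv.py <<'E'
import sys
from h import *
def Rt(xaz,tilt=0):
    a=np.radians(xaz);x=np.array([np.cos(a),np.sin(a),0]);z=np.array([0,0,-1.])
    M=np.stack([x,np.cross(z,x),z],1)
    return M@R.from_rotvec([0,np.radians(tilt),0]).as_matrix()  # tilt about tool y: + tips z toward +x
def go(pt,xaz,tilt=0):
    o=robot.get_obs();M=R.from_quat(o["orientation"]).as_matrix();p=o["position"]
    N=Rt(xaz,tilt)
    s=M.T@(np.array(pt)-p)/.05;r=np.degrees(R.from_matrix(M.T@N).as_rotvec())/8
    print("t",round(o["time"],2),"p",p.round(4),"turn",r.round(3),"shift",s.round(3),"n>=",np.ceil(max(np.linalg.norm(s),np.linalg.norm(r)*8/8.59)), "F",o["wrist_force"].round(2),"g",round(o["grip_width"],3))
if __name__=="__main__":
    a=[float(v) for v in sys.argv[1:]];go(a[:3],a[3],a[4] if len(a)>4 else 0)
E
python3 mv.py .433 -.010 .19 17.2
```

```text
t 0.15 p [ 0.2504 -0.5171  0.2306] turn [-9.000e-03 -1.000e-03  1.079e+00] shift [ 7.705 -7.537  0.824] n>= 11.0 F [-0.18  0.45 -0.11] g 1.002
```

>>> {"api": "step_arm", "payload": {"series": [[[0, 0, 1.08], [7.7, -7.54, 0.82], 50], [[0, 0, 1.08], [7.7, -7.54, 0.82], 50], [[0, 0, 1.08], [7.7, -7.54, 0.82], 50], [[0, 0, 1.08], [7.7, -7.54, 0.82], 50], [[0, 0, 1.08], [7.7, -7.54, 0.82], 50], [[0, 0, 1.08], [7.7, -7.54, 0.82], 50], [[0, 0, 1.08], [7.7, -7.54, 0.82], 50], [[0, 0, 1.08], [7.7, -7.54, 0.82], 50], [[0, 0, 1.08], [7.7, -7.54, 0.82], 50], [[0, 0, 1.08], [7.7, -7.54, 0.82], 50], [[0, 0, 1.08], [7.7, -7.54, 0.82], 50], [[0, 0, 1.08], [7.7, -7.54, 0.82], 50], [[0, 0, 1.08], [7.7, -7.54, 0.82], 50], [[0, 0, 1.08], [7.7, -7.54, 0.82], 50], [[0, 0, 1.08], [7.7, -7.54, 0.82], 50]], "squeeze": 30}}

```text
time: 1.65
position: [0.4327, -0.0117, 0.1904]
orientation: [0.989, 0.148, 0.0, 0.0]
wrist_force: [0.6, -0.4, 0.5]
grip_width: 0.585
```

```bash
python3 mv.py .433 -.010 .03 17.2; python3 - <<'E'
from h import *
c,W=cap("wrist","w1")
I=c["image"].astype(int)
red=(I[...,2]>90)&(I[...,1]<60)&(I[...,0]<60)&(np.hypot(W[...,0]-.433,W[...,1]+.01)<.06)
b=W[(np.abs(W[...,2])<.01)];print("bench",np.median(b[:,2]))
Q=W[red];print(red.sum(),cv2.minAreaRect((Q[:,:2]*1000).astype(np.float32)))
for lo,hi in((.02,.03),(.04,.06)):
    q=Q[(Q[:,2]>lo)&(Q[:,2]<hi)];print(len(q),np.median(q[:,2]),cv2.minAreaRect((q[:,:2]*1000).astype(np.float32)))
E
```

```text
t 1.65 p [ 0.4327 -0.0117  0.1904] turn [ 0.002  0.    -0.017] shift [ 0.016 -0.031  3.207] n>= 4.0 F [ 0.56 -0.37  0.46] g 0.585
bench 0.0006000442295445718
909 ((432.3296203613281, -10.00252914428711), (9.442488670349121, 65.76665496826172), 18.193313598632812)
531 0.026445808982247465 ((432.2167053222656, -10.041091918945312), (9.225275993347168, 65.76789855957031), 18.22001075744629)
337 0.05048411419861032 ((432.67388916015625, -10.491270065307617), (9.076339721679688, 23.909744262695312), 18.430892944335938)
```

View pics/w1.png

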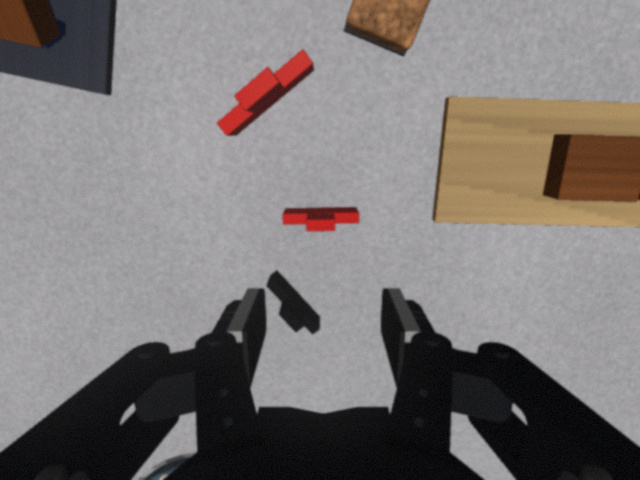

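The wrist view shows the small spacer at (320,217), with no obstacle in the fingers' way. The fit puts it at (432.5, -10.2) mm with its x axis at 18.3°.

```bash
python3 mv.py .4325 -.0102 .0275 18.3
```

```text
t 1.7 p [ 0.4327 -0.0117  0.1904] turn [ 0.002 -0.    -0.156] shift [ 0.005 -0.031  3.258] n>= 4.0 F [ 0.39  0.16 -0.28] g 0.585
```

>>> {"api": "step_arm", "payload": {"series": [[[0, 0, -0.156], [0, -0.03, 0.8], 44], [[0, 0, -0.156], [0, -0.03, 1.6], 44], [[0, 0, -0.156], [0, -0.03, 2.2], 44], [[0, 0, -0.156], [0, -0.03, 2.6], 44], [[0, 0, -0.156], [0, -0.03, 2.9], 44], [[0, 0, -0.156], [0, -0.03, 3.1], 44], [[0, 0, -0.156], [0, -0.03, 3.2], 44], [[0, 0, -0.156], [0, -0.03, 3.25], 44], [[0, 0, -0.156], [0, -0.03, 3.25], 44]]}}

```text
time: 2.6
position: [0.4327, -0.0093, 0.0281]
orientation: [0.987, 0.16, 0.0, 0.0]
wrist_force: [0.5, 0.1, 0.2]
grip_width: 0.513
```

```bash
python3 mv.py .4325 -.0102 .0275 18.3; python3 - <<'E'
from h import *
c,W=cap("wrist","w2");c,W=cap("side","s2");cv2.imwrite("pics/s2c.png",cv2.resize(c["image"][200:380,300:540],None,fx=3,fy=3))
E
```

```text
t 2.6 p [ 0.4327 -0.0093  0.0281] turn [ 0.002 -0.003  0.014] shift [-0.009  0.015  0.012] n>= 1.0 F [0.54 0.08 0.23] g 0.513
```

View pics/w2.png

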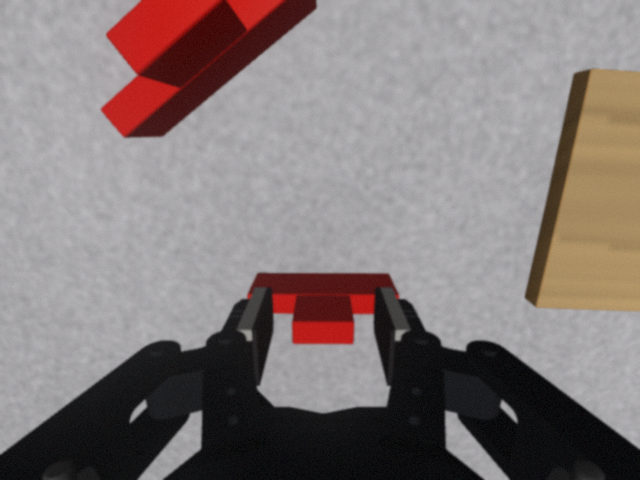

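View pics/s2c.png

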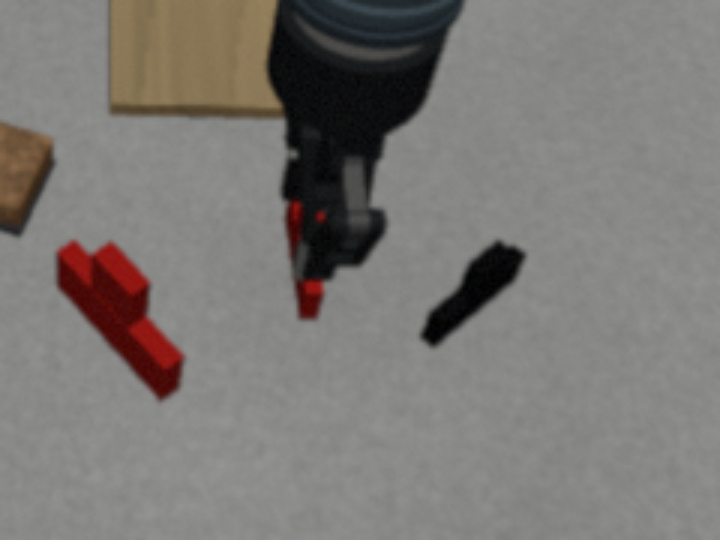

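The tab at (323,320) is centred between the pads, so I'll close and lift a little.

>>> {"api": "step_arm", "payload": {"series": [[[0, 0, 0], [0, 0, 0], 15], [[0, 0, 0], [0, 0, 0], 15], [[0, 0, 0], [0, 0, 0], 15], [[0, 0, 0], [0, 0, 0], 15], [[0, 0, 0], [0, 0, 0], 15], [[0, 0, 0], [0, 0, 0], 15], [[0, 0, 0], [0, 0, -0.2], 15], [[0, 0, 0], [0, 0, -0.7], 15], [[0, 0, 0], [0, 0, -1.4], 15], [[0, 0, 0], [0, 0, -1.8], 15], [[0, 0, 0], [0, 0, -1.8], 15], [[0, 0, 0], [0, 0, -1.8], 15]], "squeeze": 30}}

```text
time: 3.9
position: [0.4324, -0.009, 0.118]
orientation: [0.987, 0.16, 0.0, 0.0]
wrist_force: [-1.0, -1.4, -1.0]
grip_width: 0.274
```

```bash
python3 mv.py .533 -.163 .12 105.7;  python3 - <<'E'
from h import *
o=robot.get_obs();c,W=cap("wrist","w3")
I=c["image"].astype(int)
M=R.from_quat(o["orientation"]).as_matrix()
L=(W-o["position"])@M
red=(I[...,2]>90)&(I[...,1]<60)&(I[...,0]<60)&(np.abs(L[...,0])<.05)&(np.abs(L[...,1])<.05)&(np.abs(L[...,2])<.06)
Q=L[red]*1000;print(len(Q),np.percentile(Q,[1,50,99],axis=0).round(1))
m=np.abs(Q[:,2]-np.percentile(Q[:,2],95))<40
for lo,hi in((-30,-15),(-5,6)):
    q=Q[(Q[:,2]>lo)&(Q[:,2]<hi)]
    if len(q)>5: print(lo,len(q),cv2.minAreaRect(q[:,:2].astype(np.float32)),np.median(q[:,2]))
E
```

```text
t 3.9 p [ 0.4324 -0.009   0.118 ] turn [ 8.0000e-03 -2.0000e-03 -1.0907e+01] shift [ 0.934  3.558 -0.037] n>= 11.0 F [-1.02 -1.38 -0.97] g 0.274
2364 [[ -5.9 -32.  -23.3]
 [  0.8   0.9 -21.4]
 [  4.1  33.9  26.1]]
-30 1419 ((0.5804939270019531, 1.4544448852539062), (49.92192077636719, 16.822265625), 84.37764739990234) -22.05244321004551
-5 809 ((-1.1543340682983398, 0.9361724853515625), (10.637093544006348, 66.85531616210938), 0.1232881024479866) 2.0150533115466183
```

View pics/w3.png

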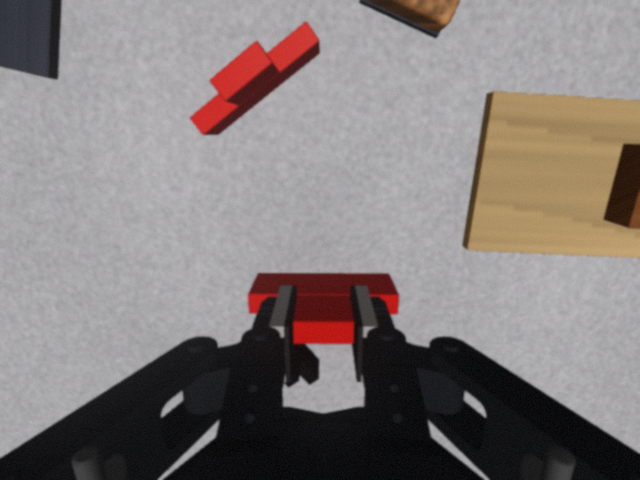

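The grip is square (0.1°), and the spacer sits at about (-0.6, +0.9) mm in the tool frame. I'll go to a hover in front of the course end, turned so the wrist camera is over the glued block.

```bash
python3 mv.py .5257 -.1555 .12 -74.4
```

```text
t 3.95 p [ 0.4317 -0.0089  0.1171] turn [2.0000e-03 8.0000e-03 1.1605e+01] shift [ 0.856  3.377 -0.06 ] n>= 11.0 F [ 0.55 -0.06 -0.94] g 0.269
```

>>> {"api": "step_arm", "payload": {"series": [[[0, 0, 1], [0.07, 0.29, -0.05], 15], [[0, 0, 2], [0.14, 0.58, -0.05], 15], [[0, 0, 3], [0.21, 0.87, -0.05], 15], [[0, 0, 4], [0.28, 1.16, -0.05], 15], [[0, 0, 5], [0.36, 1.45, -0.05], 15], [[0, 0, 6], [0.43, 1.74, -0.05], 15], [[0, 0, 7], [0.5, 2.03, -0.05], 15], [[0, 0, 8], [0.57, 2.32, -0.05], 15], [[0, 0, 9], [0.64, 2.61, -0.05], 15], [[0, 0, 10], [0.72, 2.9, -0.05], 15], [[0, 0, 11], [0.8, 3.2, -0.05], 15], [[0, 0, 11.6], [0.85, 3.38, -0.05], 15], [[0, 0, 11.6], [0.85, 3.38, -0.05], 15], [[0, 0, 11.6], [0.85, 3.38, -0.05], 15], [[0, 0, 11.6], [0.85, 3.38, -0.05], 15]]}}

```text
time: 5.45
position: [0.5253, -0.1551, 0.1194]
orientation: [0.797, -0.604, -0.001, 0.0]
wrist_force: [0.2, 0.3, -1.0]
grip_width: 0.276
```

```bash
cat > look.py <<'E'
import sys
from h import *
fn=sys.argv[1]
o=robot.get_obs();c,W=cap("wrist",fn)
print("t",o["time"],"p",o["position"].round(4),"F",o["wrist_force"].round(2),"xaz",np.degrees(np.arctan2(*R.from_quat(o["orientation"]).as_matrix()[[1,0],0])).round(2))
I=c["image"].astype(int)
M=R.from_quat(o["orientation"]).as_matrix()
L=(W-o["position"])@M
red=(I[...,2]>90)&(I[...,1]<60)&(I[...,0]<60)&(np.abs(L[...,0])<.05)&(np.abs(L[...,1])<.05)&(np.abs(L[...,2])<.06)
Q=L[red]*1000
q=Q[(Q[:,2]>-5)&(Q[:,2]<6)]
if len(q)>5: print("spacer bar in tool",len(q),cv2.minAreaRect(q[:,:2].astype(np.float32)),np.median(q[:,2]))
z=W[...,2]
brown=(I[...,2]>I[...,0]+15)&~red
def near(x,y,r): return np.hypot(W[...,0]-x,W[...,1]-y)<r
bd=W[near(.5344,-.1893,.15)&(z>.005)&(z<.018)&brown];print("board",len(bd),np.median(bd[:,2]),cv2.minAreaRect((bd[:,:2]*1000).astype(np.float32)))
m=near(.544,-.222,.044)&(z>.028)&(z<.042)&brown
k=W[m];print("blk1",len(k),np.median(k[:,2]));r=cv2.minAreaRect((k[:,:2]*1000).astype(np.float32));print(r)
E
python3 look.py w4
```

```text
t 5.45 p [ 0.5253 -0.1551  0.1194] F [ 0.18  0.26 -0.97] xaz -74.25
spacer bar in tool 765 ((-0.004800319671630859, 0.17487716674804688), (66.72572326660156, 10.670406341552734), 89.61692810058594) 2.0349631735089715
board 28004 0.012590959334576352 ((540.4082641601562, -210.81539916992188), (110.92350006103516, 189.41989135742188), 15.930031776428223)
blk1 10426 0.03654160683411045
((544.0487670898438, -224.11524963378906), (54.202674865722656, 69.95944213867188), 15.912151336669922)
```

View pics/w4.png

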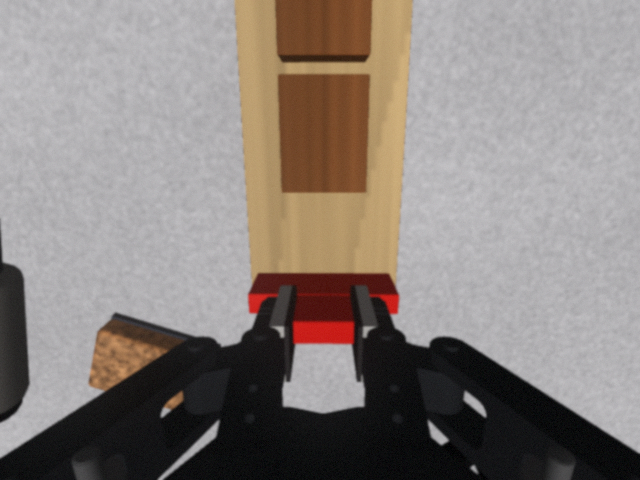

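The camera now sees blk1's end edge at row 192, columns 283–367, with the spacer bar at row 290, parallel and centred on it. I'll lower to just above the board, with the spacer about 7 mm out from the face.

>>> {"api": "step_arm", "payload": {"series": [[[0, 0, 0], [0.2, 0.01, 0.5], 15], [[0, 0, 0], [0.4, 0.01, 1.0], 15], [[0, 0, 0], [0.49, 0.01, 1.3], 15], [[0, 0, 0], [0.49, 0.01, 1.48], 15], [[0, 0, 0], [0.49, 0.01, 1.54], 15], [[0, 0, 0], [0.49, 0.01, 1.54], 15], [[0, 0, 0], [0.49, 0.01, 1.54], 15]]}}

```text
time: 6.2
position: [0.5329, -0.1797, 0.0442]
orientation: [0.797, -0.604, 0.001, -0.0]
wrist_force: [0.7, 0.1, -0.9]
grip_width: 0.27
```

```bash
python3 look.py w5
```

```text
t 6.2 p [ 0.5329 -0.1797  0.0442] F [ 0.7   0.14 -0.94] xaz -74.33
spacer bar in tool 813 ((0.015597820281982422, 0.2695198059082031), (10.294182777404785, 66.69266510009766), 0.2620912194252014) 2.041698525559757
board 38168 0.012601870019635864 ((537.8317260742188, -201.49398803710938), (110.59850311279297, 213.71185302734375), 15.875846862792969)
blk1 20847 0.03659248477544222
((543.0798950195312, -220.63438415527344), (54.29383087158203, 77.21556091308594), 15.82216739654541)
```

View pics/w5.png

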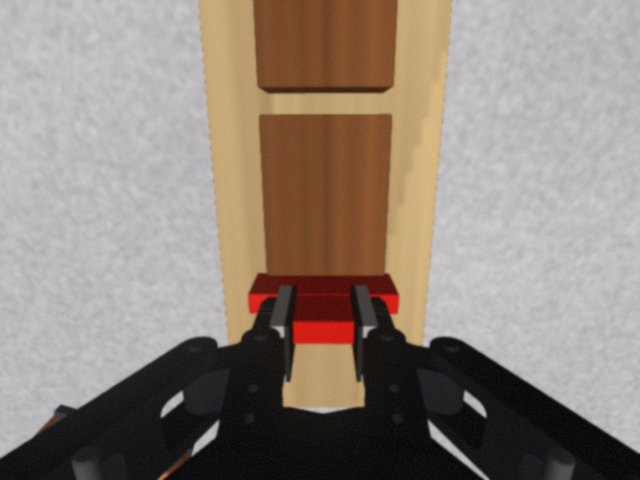

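>>> {"api": "step_arm", "payload": {"series": [[[0, 0, 0], [0.03, -0.01, 0.03], 15], [[0, 0, 0], [0.06, -0.01, 0.05], 15], [[0, 0, 0], [0.06, -0.01, 0.07], 15], [[0, 0, 0], [0.06, -0.01, 0.08], 15], [[0, 0, 0], [0.06, -0.01, 0.08], 15]]}}

```text
time: 6.75
position: [0.534, -0.1829, 0.0405]
orientation: [0.797, -0.604, 0.0, 0.0]
wrist_force: [-2.0, 1.1, 8.3]
grip_width: 0.27
```

>>> {"api": "step_arm", "payload": {"series": [[[0, 0, 0], [0.0, 0, -0.01], 15], [[0, 0, 0], [0.01, 0, -0.01], 15], [[0, 0, 0], [0.02, 0, -0.01], 15], [[0, 0, 0], [0.02, 0, -0.01], 15]]}}

```text
time: 7.15
position: [0.534, -0.1831, 0.0405]
orientation: [0.797, -0.604, -0.0, -0.0]
wrist_force: [-1.6, 2.8, 8.4]
grip_width: 0.272
```

```bash
python3 look.py w6
```

```text
t 7.15 p [ 0.534  -0.1831  0.0405] F [-1.59  2.8   8.36] xaz -74.37
spacer bar in tool 902 ((3.8682665824890137, 0.3653144836425781), (18.399694442749023, 66.84786224365234), 0.33250147104263306) 2.1426973360903725
board 39397 0.012583243872361316 ((538.8178100585938, -204.33401489257812), (110.74163818359375, 213.14515686035156), 15.817268371582031)
blk1 21235 0.0365700548190368
((543.5843505859375, -222.37522888183594), (54.242977142333984, 73.76089477539062), 15.815184593200684)
```

View pics/w6.png

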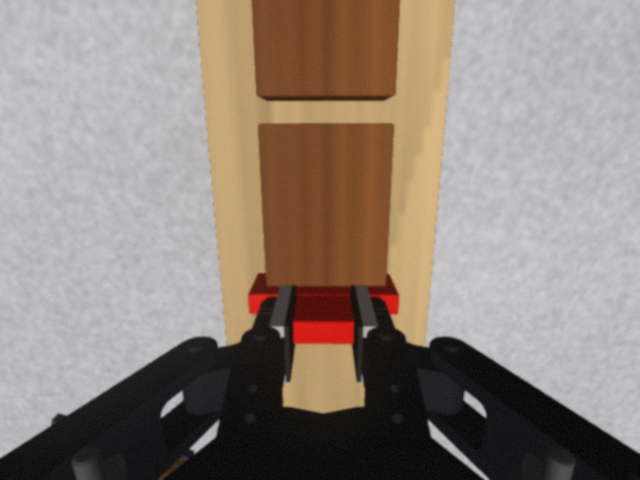

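The gap left is about 4 px: block edge at row 287, spacer edge at row 291. That's roughly 1.5 mm, so I'll push on gently.

>>> {"api": "step_arm", "payload": {"series": [[[0, 0, 0], [0.0, 0, -0.01], 15], [[0, 0, 0], [0.01, 0, -0.01], 15], [[0, 0, 0], [0.02, 0, -0.01], 15], [[0, 0, 0], [0.03, 0, -0.01], 15], [[0, 0, 0], [0.03, 0, -0.01], 15]]}}

```text
time: 7.7
position: [0.5343, -0.1845, 0.0405]
orientation: [0.797, -0.604, -0.0, -0.0]
wrist_force: [-1.3, 2.5, 5.4]
grip_width: 0.273
```

>>> {"api": "step_arm", "payload": {"series": [[[0, 0, 0], [0.01, 0, 0], 15], [[0, 0, 0], [0.02, 0, 0], 15], [[0, 0, 0], [0.03, 0, 0], 15], [[0, 0, 0], [0.03, 0, 0], 15]]}}

```text
time: 8.1
position: [0.5346, -0.1857, 0.0405]
orientation: [0.797, -0.604, -0.0, -0.0]
wrist_force: [-1.1, 4.0, 5.8]
grip_width: 0.27
```

```bash
python3 look.py w7; python3 -c "
import cv2;i=cv2.imread('pics/w7.png')[240:360,220:430];cv2.imwrite('pics/w7c.png',cv2.resize(i,None,fx=3.6,fy=3.6))"
```

```text
t 8.1 p [ 0.5346 -0.1857  0.0405] F [-1.13  4.03  5.78] xaz -74.37
spacer bar in tool 975 ((3.846587657928467, 0.16999053955078125), (17.630107879638672, 66.83975219726562), 0.20764006674289703) 2.2714949853470507
board 39444 0.012585693837617484 ((539.1302490234375, -206.60781860351562), (110.79132843017578, 213.1648712158203), 15.958273887634277)
blk1 20354 0.03658856665303108
((544.4502563476562, -223.4711456298828), (58.28233337402344, 70.9288558959961), 15.690078735351562)
```

View pics/w7c.png

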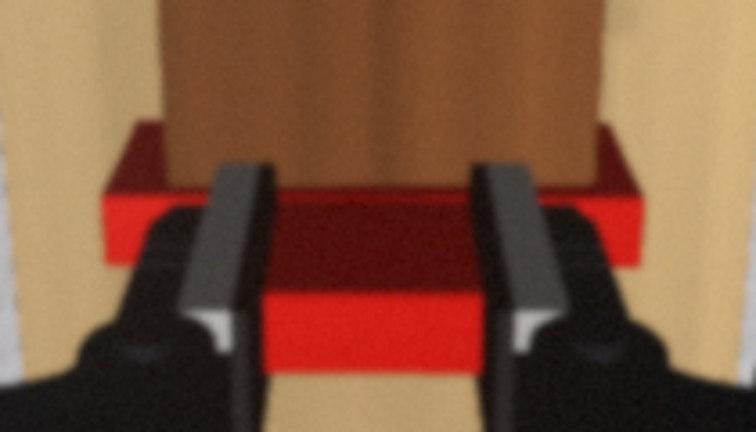

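>>> {"api": "step_arm", "payload": {"series": [[[0, 0, 0], [0.01, 0, 0], 15], [[0, 0, 0], [0.02, 0, 0], 15], [[0, 0, 0], [0.02, 0, 0], 15]]}}

```text
time: 8.45
position: [0.5347, -0.1858, 0.0405]
orientation: [0.797, -0.604, -0.001, -0.001]
wrist_force: [-2.3, 6.5, 7.7]
grip_width: 0.269
```

Now in contact: the force rose to 6.5 N with no more travel. I'll ease off half a millimetre and release.

>>> {"api": "step_arm", "payload": {"series": [[[0, 0, 0], [-0.012, 0, -0.005], 15], [[0, 0, 0], [-0.012, 0, -0.005], 15], [[0, 0, 0], [-0.012, 0, -0.005], 30], [[0, 0, 0], [-0.012, 0, -0.005], 40], [[0, 0, 0], [-0.012, 0, -0.005], 44], [[0, 0, 0], [-0.012, 0, -0.005], 44], [[0, 0, 0], [-0.012, 0, -0.005], 44], [[0, 0, 0], [-0.012, 0, -0.1], 44], [[0, 0, 0], [-0.012, 0, -0.4], 44], [[0, 0, 0], [-0.012, 0, -0.9], 44], [[0, 0, 0], [-0.012, 0, -1.4], 44], [[0, 0, 0], [-0.012, 0, -1.8], 44], [[0, 0, 0], [-0.012, 0, -1.8], 44]]}}

```text
time: 9.75
position: [0.5372, -0.1881, 0.135]
orientation: [0.797, -0.604, 0.004, -0.0]
wrist_force: [0.4, -0.6, -0.4]
grip_width: 0.514
```

```bash
python3 look.py w8; python3 - <<'E'
from h import *
d=np.load("pics/w8.npz");W=d["W"];I=d["img"].astype(int)
red=(I[...,2]>90)&(I[...,1]<60)&(I[...,0]<60)&(np.hypot(W[...,0]-.533,W[...,1]+.185)<.06)
for lo,hi in((.034,.042),(.056,.068)):
    q=W[red&(W[...,2]>lo)&(W[...,2]<hi)];print(len(q),np.median(q[:,2]),cv2.minAreaRect((q[:,:2]*1000).astype(np.float32)))
E
python3 mv.py .43 .24 .2 5
```

```text
t 9.75 p [ 0.5372 -0.1881  0.135 ] F [ 0.37 -0.57 -0.44] xaz -74.35
board 26257 0.012601432187694495 ((541.2833862304688, -214.65036010742188), (110.65097045898438, 241.2911834716797), 16.017423629760742)
blk1 8571 0.036604001208911524
((542.9239501953125, -219.71304321289062), (58.217559814453125, 78.0931396484375), 15.72208309173584)
962 0.03832682379681972 ((541.4964599609375, -210.66566467285156), (66.23221588134766, 61.584373474121094), 15.824787139892578)
538 0.06253361545104144 ((534.08251953125, -185.76168823242188), (23.468000411987305, 9.609177589416504), 15.473698616027832)
t 9.8 p [ 0.5361 -0.1874  0.133 ] turn [-2.000e-03 -3.700e-02 -9.919e+00] shift [-8.799 -0.266 -1.371] n>= 10.0 F [-1.02  0.85 -0.87] g 0.516
```

View pics/w8.png

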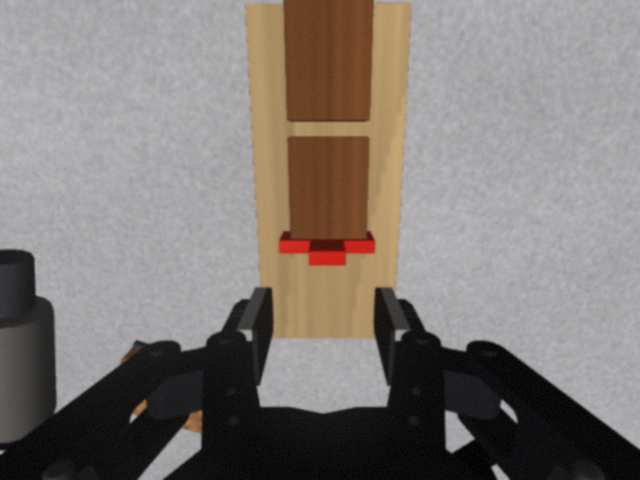

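The spacer stands centred: cols 279–375 against the block's 290–368, angles 15.5° and 15.8°. Next is a tilted hover over the loose block.

```bash
python3 mv.py .465 .245 .160 5 35
```

```text
t 9.8 p [ 0.5361 -0.1874  0.133 ] turn [ 3.02   3.607 -9.586] shift [-8.71  -0.965 -0.569] n>= 10.0 F [-1.02  0.85 -0.87] g 0.516
```

>>> {"api": "step_arm", "payload": {"series": [[[0.27, 0.33, -0.87], [-0.79, -0.09, -0.3], 80], [[0.55, 0.66, -1.74], [-1.58, -0.18, -0.5], 80], [[0.82, 0.98, -2.61], [-2.38, -0.26, -0.57], 80], [[1.1, 1.31, -3.49], [-3.17, -0.35, -0.57], 80], [[1.37, 1.64, -4.36], [-3.96, -0.44, -0.57], 80], [[1.65, 1.97, -5.23], [-4.75, -0.53, -0.57], 80], [[1.92, 2.3, -6.1], [-5.54, -0.61, -0.57], 80], [[2.2, 2.62, -6.97], [-6.33, -0.7, -0.57], 80], [[2.47, 2.95, -7.84], [-7.13, -0.79, -0.57], 80], [[2.75, 3.28, -8.71], [-7.92, -0.88, -0.57], 80], [[3.02, 3.607, -9.586], [-8.71, -0.965, -0.57], 80], [[3.02, 3.607, -9.586], [-8.71, -0.965, -0.57], 80], [[3.02, 3.607, -9.586], [-8.71, -0.965, -0.57], 80], [[3.02, 3.607, -9.586], [-8.71, -0.965, -0.57], 80], [[3.02, 3.607, -9.586], [-8.71, -0.965, -0.57], 80]]}}

```text
time: 11.3
position: [0.4644, 0.2447, 0.1589]
orientation: [0.953, 0.04, 0.298, -0.014]
wrist_force: [-0.0, 0.5, 0.0]
grip_width: 0.937
```

```bash
cat > blk.py <<'E'
import sys
from h import *
o=robot.get_obs();c,W=cap("wrist",sys.argv[1]);print(o["time"],o["position"].round(4),o["wrist_force"].round(2))
M=R.from_quat(o["orientation"]).as_matrix();print("toolz",M[:,2].round(3),"tooly",M[:,1].round(3))
I=c["image"].astype(int);bc=np.array([.5335,.2504,.0625])
m=(np.linalg.norm(W-bc,axis=-1)<.055)&(I[...,2]>I[...,0]+20)&(W[...,2]>.015)
Q=W[m];rng=np.random.default_rng(0);best=None
for _ in range(300):
    a=Q[rng.choice(len(Q),3,False)];n=np.cross(a[1]-a[0],a[2]-a[0]);l=np.linalg.norm(n)
    if l<1e-9: continue
    n/=l
    if abs(n[2])<.6: continue
    i=np.abs((Q-a[0])@n)<.0012
    if best is None or i.sum()>best.sum(): best=i
T=Q[best];c0=T.mean(0);n=np.linalg.svd(T-c0,full_matrices=False)[2][2];n*=np.sign(n[2])
up=np.array([0,0,1])-n*n[2];up/=np.linalg.norm(up);s=np.cross(n,up)
r=cv2.minAreaRect((np.stack([(T-c0)@up,(T-c0)@s],1)*1000).astype(np.float32))
ctr=c0+(up*r[0][0]+s*r[0][1])/1000-.012*n
print(len(Q),len(T),"n",n.round(3),"tilt",np.degrees(np.arccos(n[2])).round(2),"az",np.degrees(np.arctan2(up[1],up[0])).round(2),"rect",np.round(r[1],1),round(r[2],2),"ctr",ctr.round(4),"ctr in tool mm",((ctr-o["position"])@M*1000).round(1))
E
python3 blk.py w9
```

```text
11.3 [0.4644 0.2447 0.1589] [-0.04  0.53  0.01]
toolz [ 0.568  0.051 -0.821] tooly [ 0.084 -0.996 -0.003]
7013 6245 n [-0.571 -0.05   0.82 ] tilt 34.95 az 4.98 rect [53.8 70. ] 89.82 ctr [0.5327 0.2501 0.0625] ctr in tool mm [  1.3   0.6 118.2]
```

View pics/w9.png

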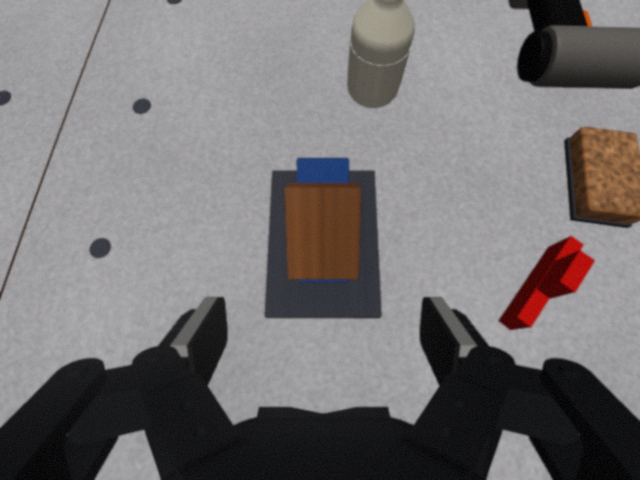

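The block is centred at (323,232), and the fit agrees with the earlier ones (tilt 35.0°, azimuth 5.0°). Advancing along the tool axis.

>>> {"api": "step_arm", "payload": {"series": [[[0, 0, 0], [0.025, 0.012, 0.7], 80], [[0, 0, 0], [0.025, 0.012, 1.4], 80], [[0, 0, 0], [0.025, 0.012, 1.9], 80], [[0, 0, 0], [0.025, 0.012, 2.2], 80], [[0, 0, 0], [0.025, 0.012, 2.4], 80], [[0, 0, 0], [0.025, 0.012, 2.5], 80], [[0, 0, 0], [0.025, 0.012, 2.56], 80], [[0, 0, 0], [0.025, 0.012, 2.56], 80], [[0, 0, 0], [0.025, 0.012, 2.56], 80]]}}

```text
time: 12.25
position: [0.5377, 0.252, 0.0551]
orientation: [0.953, 0.041, 0.299, -0.015]
wrist_force: [-0.3, 0.3, -0.4]
grip_width: 0.936
```

```bash
python3 blk.py w10
```

```text
12.25 [0.5377 0.252  0.0551] [-0.25  0.28 -0.4 ]
toolz [ 0.569  0.052 -0.821] tooly [ 0.087 -0.996 -0.003]
24132 21305 n [-0.572 -0.05   0.819] tilt 35.01 az 4.97 rect [53.9 70.4] 89.83 ctr [0.5328 0.2502 0.0626] ctr in tool mm [ 0.1  1.4 -9.1]
```

View pics/w10.png

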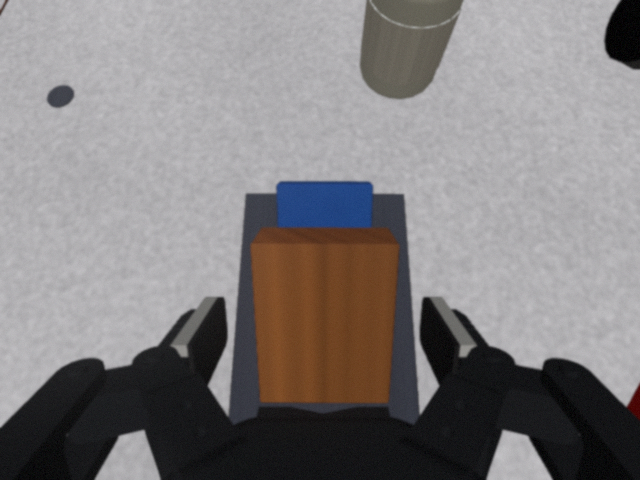

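The fingers straddle the block evenly (pads at cols 226 and 421, block 255–397). Closing now, then lifting off square to the slope.

>>> {"api": "step_arm", "payload": {"series": [[[0, 0, 0], [0, 0.015, 0], 45], [[0, 0, 0], [0, 0.015, 0], 45], [[0, 0, 0], [0, 0.015, 0], 45], [[0, 0, 0], [0, 0.015, 0], 45], [[0, 0, 0], [0, 0.015, 0], 45], [[0, 0, 0], [0, 0.015, 0], 45], [[0, 0, 0], [0, 0.015, -0.1], 45], [[0, 0, 0], [0, 0.015, -0.3], 45], [[0, 0, 0], [0, 0.015, -0.7], 45], [[0, 0, 0], [0, 0.015, -1.2], 45], [[0, 0, 0], [0, 0.015, -1.6], 45], [[0, 0, 0], [0, 0.015, -1.6], 45], [[0, 0, 0], [0, 0.015, -1.6], 45]], "squeeze": 45}}

```text
time: 13.6
position: [0.4923, 0.2471, 0.1204]
orientation: [0.953, 0.041, 0.299, -0.015]
wrist_force: [0.1, 0.3, -0.6]
grip_width: 0.62
```

```bash
cat > held.py <<'E'
import sys
from h import *
o=robot.get_obs();c,W=cap("wrist",sys.argv[1]);print(o["time"],o["position"].round(4),o["wrist_force"].round(2),o["grip_width"])
M=R.from_quat(o["orientation"]).as_matrix();L=(W-o["position"])@M*1000
I=c["image"].astype(int)
m=(np.abs(L[...,0])<45)&(np.abs(L[...,1])<32)&(L[...,2]>-35)&(L[...,2]<-12)&(I[...,2]>I[...,0]+20)
Q=L[m];z0=np.median(Q[:,2]);T=Q[np.abs(Q[:,2]-z0)<2]
n=np.linalg.svd(T-T.mean(0),full_matrices=False)[2][2]
hi=T[T[:,0]>0];x1=np.percentile(T[:,0],99.5)
print(len(T),"top z",z0.round(2),"n",n.round(4),"x",np.percentile(T[:,0],[.5,99.5]).round(1),"y",np.percentile(T[:,1],[.5,99.5]).round(1),cv2.minAreaRect(T[:,:2].astype(np.float32)))
e=T[T[:,0]>x1-15]
# yaw from far edge: max x per y bin
ys=np.arange(-22,23,2);xs=[np.percentile(T[np.abs(T[:,1]-y)<1.2][:,0],98) for y in ys];print("far edge fit",np.polyfit(ys,xs,1).round(4))
E
python3 held.py w11
```

```text
13.6 [0.4923 0.2471 0.1204] [ 0.14  0.31 -0.6 ] 0.6197344356283256
22196 top z -21.07 n [-0.0034 -0.0028 -1.    ] x [-33.9  35.2] y [-25.6  27.2] ((0.10576248168945312, 0.8396358489990234), (70.87740325927734, 54.12765121459961), 0.2658124566078186)
far edge fit [8.00000e-04 3.45165e+01]
```

View pics/w11.png

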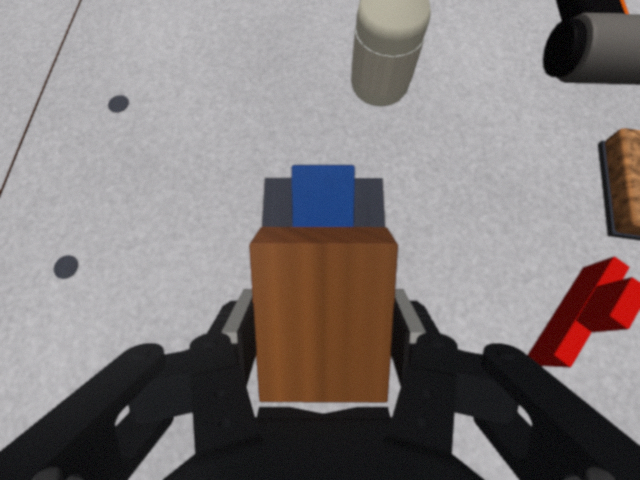

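The block is held square (yaw < 0.3°), with its underside about 3 mm past the TCP. I'll carry it to a hover beyond the spacer, level and in line.

```bash
python3 mv.py .492 .247 .18 5 35;  python3 mv.py .5145 -.1187 .13 -74.2
```

```text
t 13.65 p [0.4922 0.2469 0.1197] turn [-0.016  0.029 -0.012] shift [ 0.684 -0.006 -0.992] n>= 2.0 F [-0.76  0.52 -0.93] g 0.622
t 13.65 p [0.4922 0.2469 0.1197] turn [-3.013 -3.61   9.567] shift [-0.029  7.323 -0.295] n>= 10.0 F [-0.76  0.52 -0.93] g 0.622
```

>>> {"api": "step_arm", "payload": {"series": [[[0, 0, 0], [0.35, 0, -0.5], 45], [[0, 0, 0], [0.65, 0.1, -0.95], 45], [[-0.25, -0.3, 0.8], [0.65, 0.6, -0.95], 45], [[-0.5, -0.6, 1.6], [0.6, 1.2, -0.95], 45], [[-0.75, -0.9, 2.4], [0.55, 1.8, -0.95], 45], [[-1.0, -1.2, 3.2], [0.5, 2.4, -0.9], 45], [[-1.25, -1.5, 4.0], [0.45, 3.0, -0.85], 45], [[-1.5, -1.8, 4.8], [0.4, 3.6, -0.8], 45], [[-1.75, -2.1, 5.6], [0.35, 4.2, -0.75], 45], [[-2.0, -2.4, 6.4], [0.3, 4.8, -0.7], 45], [[-2.25, -2.7, 7.2], [0.2, 5.5, -0.6], 45], [[-2.5, -3.0, 8.0], [0.1, 6.2, -0.5], 45], [[-2.75, -3.3, 8.8], [0.0, 6.8, -0.4], 45], [[-3.013, -3.61, 9.567], [-0.03, 7.32, -0.3], 45], [[-3.013, -3.61, 9.567], [-0.03, 7.32, -0.3], 45], [[-3.013, -3.61, 9.567], [-0.03, 7.32, -0.3], 45], [[-3.013, -3.61, 9.567], [-0.03, 7.32, -0.3], 45]]}}

```text
time: 15.35
position: [0.5137, -0.1178, 0.1295]
orientation: [0.798, -0.603, -0.001, 0.0]
wrist_force: [-0.4, 0.1, -1.9]
grip_width: 0.618
```

```bash
python3 held.py w12;python3 mv.py .5145 -.1187 .13 -74.2; python3 - <<'E'
from h import *
o=robot.get_obs();M=R.from_quat(o["orientation"]).as_matrix()
print("toolz",M[:,2].round(4))
d=np.load("pics/w12.npz");W=d["W"];I=d["img"].astype(int)
L=(W-o["position"])@M*1000;z=W[...,2]
red=(I[...,2]>90)&(I[...,1]<60)&(I[...,0]<60)
br=(I[...,2]>I[...,0]+15)&~red
k=L[br&(z>.033)&(z<.041)&(L[...,0]>30)&(L[...,0]<250)];print("course tops",len(k),cv2.minAreaRect(k[:,:2].astype(np.float32)))
b=L[br&(z>.009)&(z<.017)];print("board",cv2.minAreaRect(b[:,:2].astype(np.float32)))
q=L[red&(L[...,0]<150)&(z>.034)&(z<.041)];print("bar",len(q),cv2.minAreaRect(q[:,:2].astype(np.float32)))
q=L[red&(L[...,0]<150)&(z>.056)&(z<.068)];print("tab",len(q),cv2.minAreaRect(q[:,:2].astype(np.float32)) if len(q) else"")
E
```

```text
15.35 [ 0.5137 -0.1178  0.1295] [-0.42  0.12 -1.94] 0.6177845073756003
22177 top z -21.18 n [-0.0029 -0.0033 -1.    ] x [-33.3  35.7] y [-26.2  26.6] ((0.6541213989257812, 0.003170013427734375), (71.06976318359375, 54.528785705566406), 0.08715827018022537)
far edge fit [-3.00000e-04  3.50966e+01]
t 15.4 p [ 0.5138 -0.1175  0.1299] turn [0.004 0.005 0.011] shift [ 0.026 -0.007 -0.002] n>= 1.0 F [ 0.02 -0.67 -0.88] g 0.614
toolz [-7.e-04  5.e-04 -1.e+00]
course tops 11242 ((106.07916259765625, -1.4116744995117188), (67.12015533447266, 80.57543182373047), 89.9721908569336)
board ((20.004714965820312, -35.46418762207031), (326.0334167480469, 176.9207305908203), 32.051963806152344)
bar 771 ((71.44308471679688, -0.876953125), (9.612613677978516, 65.53551483154297), 0.7881753444671631)
tab 683 ((71.07022857666016, -1.0548601150512695), (23.43606185913086, 8.800163269042969), 89.98551177978516)
```

View pics/w12.png

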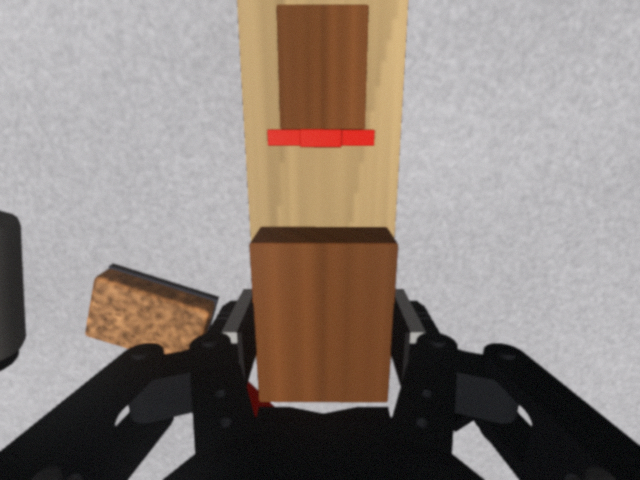

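```bash
python3 - <<'E'
from h import *
o=robot.get_obs();M=R.from_quat(o["orientation"]).as_matrix()
d=np.load("pics/w12.npz");W=d["W"];I=d["img"].astype(int)
L=(W-o["position"])@M*1000;z=W[...,2]
red=(I[...,2]>90)&(I[...,1]<60)&(I[...,0]<60)
br=(I[...,2]>I[...,0]+15)&~red
m=br&(z>.034)&(z<.041)&(L[...,0]>78)&(L[...,0]<142)&(np.abs(L[...,1])<32)
k=L[m];xs=np.arange(84,138,3)
lo=[np.percentile(k[np.abs(k[:,0]-x)<1.5][:,1],1) for x in xs];hi=[np.percentile(k[np.abs(k[:,0]-x)<1.5][:,1],99) for x in xs]
print(np.polyfit(xs,lo,1),np.polyfit(xs,hi,1),np.mean(lo),np.mean(hi))
m=br&(z>.0095)&(z<.0165)&(L[...,0]>45)&(L[...,0]<150)&(np.abs(L[...,1])<65)
k=L[m];xs=np.arange(48,148,4)
lo=[np.percentile(k[np.abs(k[:,0]-x)<2][:,1],1) for x in xs];hi=[np.percentile(k[np.abs(k[:,0]-x)<2][:,1],99) for x in xs]
print("board",np.polyfit(xs,lo,1),np.polyfit(xs,hi,1),np.mean(lo),np.mean(hi))
q=L[red&(L[...,0]<150)&(z>.034)&(z<.041)];ys=np.r_[-30:-13:3,13:31:3]
e=[np.median(q[np.abs(q[:,1]-y)<1.5][:,0]) for y in ys];print("bar yaw",np.polyfit(ys,e,1),q[:,1].min(),q[:,1].max())
E
```

```text
[-2.51515292e-03 -2.61829776e+01] [7.31848228e-03 2.51192976e+01] -26.458386861847707 25.920671440768533
board [-8.84065830e-03 -5.35982331e+01] [1.08027001e-02 5.27759855e+01] -54.4469362650284 53.81304474707218
bar yaw [-1.83515283e-02  7.14112590e+01] -33.62355546589418 31.918503398920294
```

The block is in line with the course (yaw about 0.1°, offset 0.3 mm), and the spacer's near face is about 31 mm ahead. I'll descend to just above the board, leaving a gap of about 6 mm.

>>> {"api": "step_arm", "payload": {"series": [[[0, 0, 0], [0.15, 0, 0.5], 45], [[0, 0, 0], [0.3, 0, 1.0], 45], [[0, 0, 0], [0.4, 0, 1.5], 45], [[0, 0, 0], [0.48, 0, 1.9], 45], [[0, 0, 0], [0.48, 0, 2.1], 45], [[0, 0, 0], [0.48, 0, 2.18], 45], [[0, 0, 0], [0.48, 0, 2.22], 45], [[0, 0, 0], [0.48, 0, 2.22], 45], [[0, 0, 0], [0.48, 0, 2.22], 45]]}}

```text
time: 16.3
position: [0.5216, -0.1417, 0.0205]
orientation: [0.798, -0.603, 0.001, -0.0]
wrist_force: [0.0, 0.1, -0.6]
grip_width: 0.624
```

```bash
python3 held.py w13
```

```text
16.3 [ 0.5216 -0.1417  0.0205] [ 0.02  0.12 -0.63] 0.6238850932055604
21702 top z -21.15 n [-0.0034 -0.0033 -1.    ] x [-33.3  35.6] y [-26.3  26.7] ((5.249580383300781, -0.7198963165283203), (79.54608917236328, 58.790645599365234), 0.8676401972770691)
far edge fit [5.4000e-03 3.3519e+01]
```

View pics/w13.png

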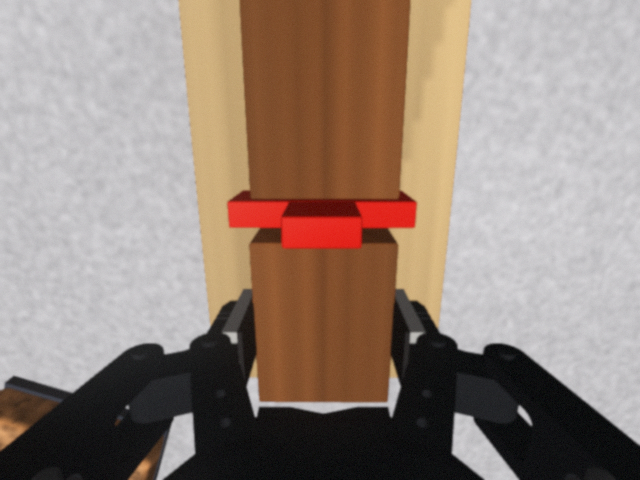

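Aligned: course edge at cols 249–400, held block 253–397. Lowering further.

>>> {"api": "step_arm", "payload": {"series": [[[0, 0, 0], [0, 0, 0.04], 45], [[0, 0, 0], [0, 0, 0.07], 45], [[0, 0, 0], [0, 0, 0.09], 45], [[0, 0, 0], [0, 0, 0.09], 45]]}}

```text
time: 16.75
position: [0.521, -0.1417, 0.0155]
orientation: [0.798, -0.603, 0.0, -0.0]
wrist_force: [-0.4, 0.1, 3.8]
grip_width: 0.621
```

Touching the board at about 4 N. Sliding toward the spacer in steps.

>>> {"api": "step_arm", "payload": {"series": [[[0, 0, 0], [0.01, 0, -0.008], 45], [[0, 0, 0], [0.03, 0, -0.008], 45], [[0, 0, 0], [0.05, 0, -0.008], 45], [[0, 0, 0], [0.07, 0, -0.008], 45], [[0, 0, 0], [0.07, 0, -0.008], 45]]}}

```text
time: 17.25
position: [0.522, -0.1452, 0.0155]
orientation: [0.798, -0.603, 0.0, -0.0]
wrist_force: [0.5, 1.3, 3.0]
grip_width: 0.622
```

```bash
python3 held.py w14;python3 -c "
import cv2;i=cv2.imread('pics/w14.png')[170:330,200:440];cv2.imwrite('pics/w14c.png',cv2.resize(i,None,fx=3.2,fy=3.2))"
```

```text
17.25 [ 0.522  -0.1452  0.0155] [0.48 1.34 2.96] 0.6215813142202776
21670 top z -21.28 n [0.0092 0.0023 1.    ] x [-33.4  44.5] y [-29.2  29. ] ((5.055683135986328, -0.01027679443359375), (79.86162567138672, 63.930084228515625), 0.0019490080885589123)
far edge fit [ 0.0385 34.    ]
```

View pics/w14c.png

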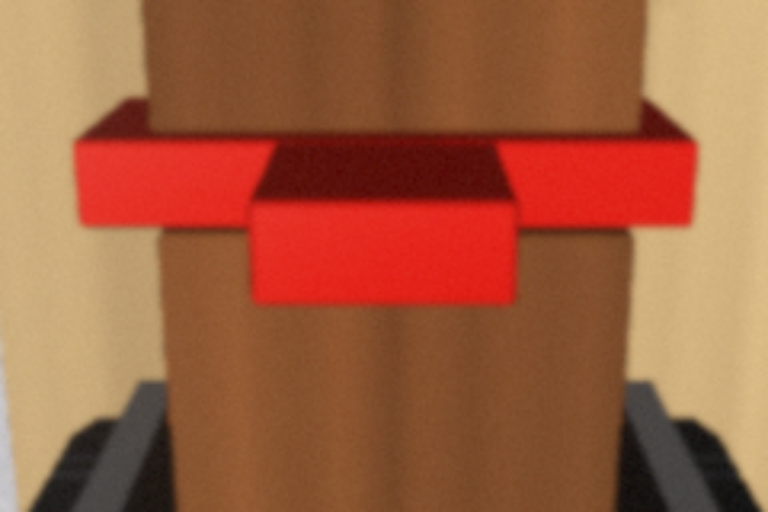

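>>> {"api": "step_arm", "payload": {"series": [[[0, 0, 0], [0.01, 0, 0], 45], [[0, 0, 0], [0.02, 0, 0], 45], [[0, 0, 0], [0.025, 0, 0], 45], [[0, 0, 0], [0.025, 0, 0], 45]]}}

```text
time: 17.7
position: [0.5222, -0.1462, 0.0155]
orientation: [0.798, -0.603, 0.0, -0.0]
wrist_force: [-0.5, 2.3, 3.3]
grip_width: 0.621
```

>>> {"api": "step_arm", "payload": {"series": [[[0, 0, 0], [0.01, 0, 0], 45], [[0, 0, 0], [0.02, 0, 0], 45], [[0, 0, 0], [0.02, 0, 0], 45]]}}

```text
time: 18.0
position: [0.5222, -0.1464, 0.0154]
orientation: [0.798, -0.603, -0.001, -0.0]
wrist_force: [-0.8, 5.7, 6.0]
grip_width: 0.619
```

>>> {"api": "step_arm", "payload": {"series": [[[0, 0, 0], [0.01, 0, 0], 45], [[0, 0, 0], [0.016, 0, 0], 45], [[0, 0, 0], [0.016, 0, 0], 45]]}}

```text
time: 18.3
position: [0.5223, -0.1464, 0.0155]
orientation: [0.798, -0.603, -0.001, -0.001]
wrist_force: [-2.1, 8.1, 8.1]
grip_width: 0.619
```

```bash
python3 held.py w15;python3 -c "
import cv2;i=cv2.imread('pics/w15.png')[170:330,200:440];cv2.imwrite('pics/w15c.png',cv2.resize(i,None,fx=3.2,fy=3.2))"
```

```text
18.3 [ 0.5223 -0.1464  0.0155] [-2.12  8.09  8.09] 0.6189349994589306
21221 top z -21.33 n [-0.0127 -0.0027 -0.9999] x [-33.4  44.4] y [-29.4  29.6] ((4.935340881347656, -0.00457763671875), (80.0562515258789, 63.99897384643555), 0.008787781000137329)
far edge fit [ 0.052  33.2893]
```

View pics/w15c.png

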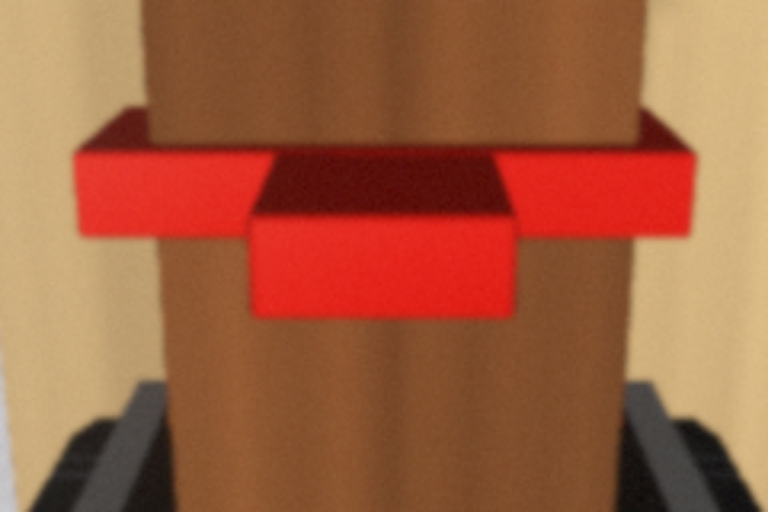

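The block has seated: 8 N with no further travel, and the dark gap strip is gone. I'll ease off and release gently.

>>> {"api": "step_arm", "payload": {"series": [[[0, 0, 0], [-0.015, 0, -0.004], 45], [[0, 0, 0], [-0.02, 0, -0.006], 45], [[0, 0, 0], [-0.02, 0, -0.006], 45]]}}

```text
time: 18.65
position: [0.5222, -0.1464, 0.0155]
orientation: [0.798, -0.603, -0.0, -0.0]
wrist_force: [0.9, 5.0, 1.7]
grip_width: 0.624
```

>>> {"api": "step_arm", "payload": {"series": [[[0, 0, 0], [-0.006, 0, 0], 45], [[0, 0, 0], [-0.006, 0, 0], 45], [[0, 0, 0], [-0.006, 0, 0], 58], [[0, 0, 0], [-0.006, 0, 0], 64], [[0, 0, 0], [-0.006, 0, 0], 70], [[0, 0, 0], [-0.006, 0, 0], 76], [[0, 0, 0], [-0.006, 0, 0], 76], [[0, 0, 0], [-0.006, 0, 0], 76], [[0, 0, 0], [-0.006, 0, -0.1], 76], [[0, 0, 0], [-0.006, 0, -0.4], 76], [[0, 0, 0], [-0.006, 0, -0.9], 76], [[0, 0, 0], [-0.006, 0, -1.4], 76], [[0, 0, 0], [-0.006, 0, -1.9], 76], [[0, 0, 0], [-0.006, 0, -2.3], 76], [[0, 0, 0], [-0.006, 0, -2.3], 76], [[0, 0, 0], [-0.006, 0, -2.3], 76]]}}

```text
time: 20.25
position: [0.5227, -0.1468, 0.1317]
orientation: [0.798, -0.603, 0.001, -0.0]
wrist_force: [-0.7, 0.5, -0.8]
grip_width: 0.89
```

```bash
cat > fin.py <<'E'
from h import *
o=robot.get_obs();M=R.from_quat(o["orientation"]).as_matrix();c,W=cap("wrist","w16");print(o["time"],o["position"].round(4))
I=c["image"].astype(int);L=(W-o["position"])@M*1000;z=W[...,2]
red=(I[...,2]>90)&(I[...,1]<60)&(I[...,0]<60)&(np.abs(L[...,1])<45)&(np.abs(L[...,0])<90)
q=L[red&(z>.056)&(z<.068)];r=cv2.minAreaRect(q[:,:2].astype(np.float32));print("tab",r);tx=r[0][0]
q=L[red&(z>.034)&(z<.042)];print("bar y",np.percentile(q[:,1],[1,99]))
br=(I[...,2]>I[...,0]+15)&~red&(z>.033)&(z<.041)&(np.abs(L[...,1])<32)
for nm,m in(("loose",br&(L[...,0]<tx-6)&(L[...,0]>tx-85)),("glued",br&(L[...,0]>tx+4)&(L[...,0]<tx+74))):
    k=L[m];r=cv2.minAreaRect(k[:,:2].astype(np.float32));print(nm,len(k),"z",np.median(W[m][:,2]).round(4),r)
    n=np.linalg.svd(W[m]-W[m].mean(0),full_matrices=False)[2][2];print("  n",n.round(4),"xr",np.percentile(k[:,0],[.3,99.7]).round(1),"yr",np.percentile(k[:,1],[.3,99.7]).round(1))
E
python3 fin.py; python3 -c "
from h import *
c,W=cap('side','s9');cv2.imwrite('pics/s9c.png',cv2.resize(c['image'][120:300,270:510],None,fx=3,fy=3))
c,W=cap('scene','c9');cv2.imwrite('pics/c9c.png',cv2.resize(c['image'][230:420,150:340],None,fx=3,fy=3))"
```

```text
20.25 [ 0.5227 -0.1468  0.1317]
tab ((40.250526428222656, -0.1970043182373047), (23.55384635925293, 9.892714500427246), 89.96184539794922)
bar y [-32.50398596  31.79904792]
loose 6487 z 0.0366 ((-0.3875007629394531, 1.1270065307617188), (54.18580627441406, 69.34781646728516), 89.90685272216797)
  n [ 3.e-04 -2.e-04 -1.e+00] xr [-34.6  33.8] yr [-25.7  27.9]
glued 8865 z 0.0366 ((79.5540771484375, 0.5167407989501953), (54.05405044555664, 69.50753784179688), 89.71739196777344)
  n [-1.e-04  2.e-04 -1.e+00] xr [ 45.  114.1] yr [-26.3  27.2]
```

View pics/w16.png

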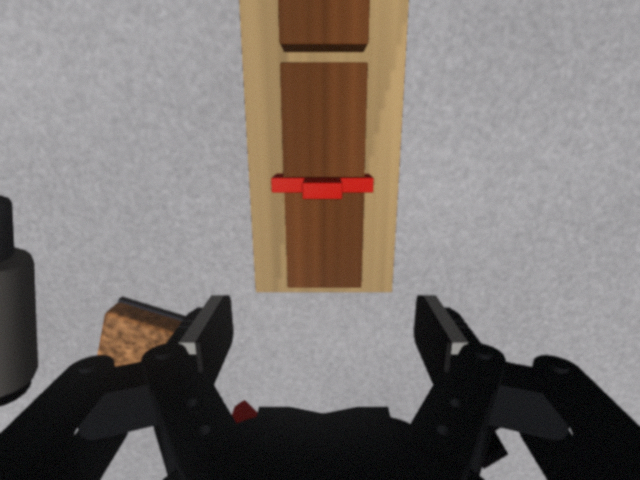

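View pics/s9c.png

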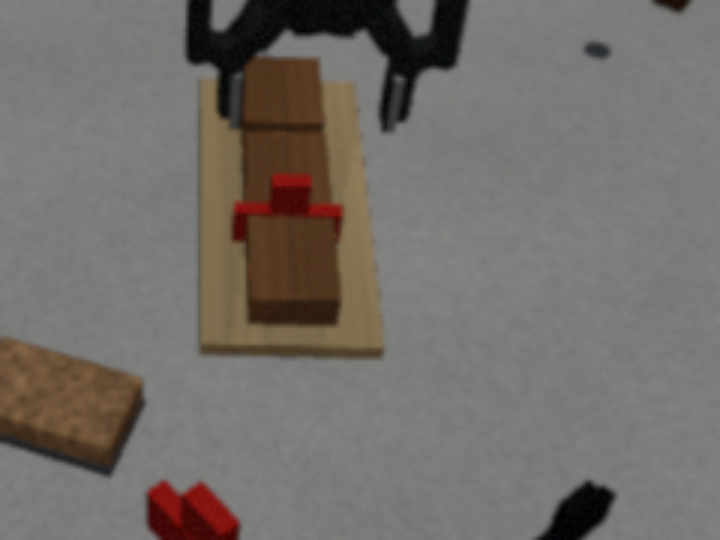

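View pics/c9c.png

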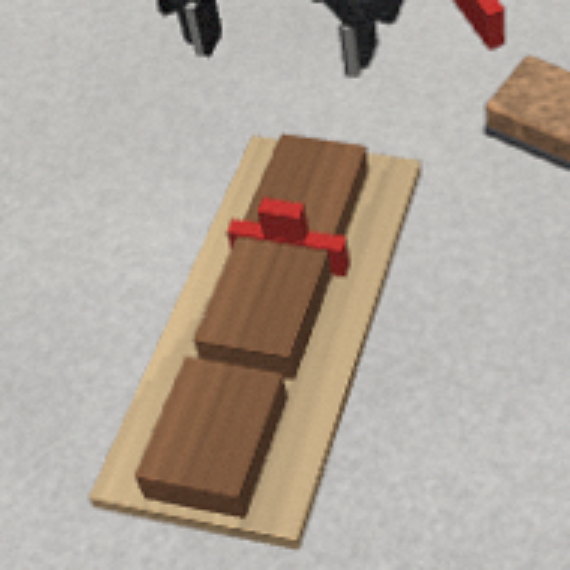

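Block to glued-block centre spacing is 79.9 mm (80 is ideal). Lateral offset is about 0.6 mm, relative yaw about 0.2°, and both lie flat. Handing in.

```bash
python3 -c "
from h import *
print(order.sign_off())"
```

```text
the job is handed in; nothing more can be done
None
```

The job is handed in at about 20 s of the 50 s allowed; the hand-in reports no verdict. The red spacer stands on the board against the end of the course. The loose block lies flat on the board, in line and snug against the spacer, and both are let go.

**Final checks, from the wrist camera after release:**
- **Joint:** the block and the last glued block are 79.9 mm apart centre to centre, where 80 means a joint exactly one spacer thick. Joint and lateral figures carry roughly 1 mm of camera error.
- **Block:** it is about 0.6 mm off the course line and within about 0.2° of square. It lies flat, with its top level with the glued block's.
- **Spacer:** it is within about 1 mm of the middle of the course. It stands midway between the two blocks, about 39.3 mm from the glued block's centre (40 mm would be exact contact).
- **Contact:** both pieces were pushed until the force rose to 6–8 N with no further travel, then eased off before I opened the fingers.

**Disagreements and limits:**
- The scene and side cameras disagreed by about 2 mm, so I used the wrist camera and contact force for placing.
- One reading of the spacer's yaw before the block went in was about 1° off. The final tab reading was square to about 0.1°.
- I did not measure the sanding block, drill and glue bottle again at the end. The moves kept clear of them, and the wrist force showed no contact except at the two placings.

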